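Count out four vials on the pocket board

ROBOT

A 6-joint arm with a two-finger parallel gripper is mounted at the origin on a cart in front of the work surface, level with it; the furniture and walls round the work are solid. World frame = base frame: x ahead of the robot, y to its left, z up, the work surface at z = 0. Lengths are in mm, angles in rad, forces in N, time in s.
With the tool pointing down it reaches from about 350 to 875 mm from the base axis. Payload 4.2 kg.
Tool frame: the origin (TCP) lies midway between the tips of the shut fingers; the grasp point (between the pads) lies 19 mm behind it; z points along the fingers, y is the line along which they close (so a half turn about z gives the same grasp; the last joint's range is limited). The gripper opens to 85 mm and grips with 20 to 120 N. Pads are 22 mm wide; open, the fingers measure 114 mm over their backs; the gripper's body (76 mm by 85 mm) begins 54 mm behind the grasp point. The pads swing forward as they close: fully open they stand 13 mm farther back than shut.
Start: joints at [1.446, 0.385, 0.008, 0, -1.194, -0.259], TCP at [233.996, 579.521, 231.312] pointing down, gripper open.
Joint ranges: [-3.14, 3.14], [-1.21, 2.06], [-1.07, 1.41], [-3.16, 2.05], [-2.99, -0.16], [-3.1, 3.1]. Speed limits (rad/s): [2.79, 2.79, 3.14, 3.14, 3.14, 3.14].

INTERFACE

Orientations are given as a unit quaternion [w, x, y, z].
In Python, from cell import status, viewer, ctrl gives the robot as it stands. The module is installed in compiled form; this text tells all that it offers.
- The arm moves only by the tool carry_out, never from a script. Its argument "targets" is a list that holds one entry, the list of rows, each a list of 7 numbers: the shift along the tool's x, y, z in cm, then the turn, a rotation vector about the tool's x, y, z in degrees, then the finger opening in cm, from 0 to 8.54. In form: [[[x, y, z, ax, ay, az, fingers], ...]]. A call has 1 to 8 rows; each row shifts and turns the commanded pose from where the row before left it, along the tool's axes as they then stand; what a row does not reach is not made up. A row lasts 1/8 s, in which the tool goes at most 62.5 mm and 10.7 degrees, less where a joint would pass 70% of its speed; a pose out of reach is approached as far as the arm can. A call is refused whole if a number of a shift passes 6.25 or a number of a turn 10.7, either way. A call with a gripper value outside its range is refused whole. The fingers move at their own pace and stop on an object; "newtons" is the grip in N (left out, the last holds). Time passes only in rows, so rows that do not move let the fingers close. It gives the time, the measured TCP pose, the force, the opening and the grip force at its end, in the units of the state.
- status.read_state(): the state, without advancing time (a new reading comes with each control period).
- viewer.camera(name): name is "scene" or "side" or "wrist"; returns (picture, depth): 384x512x3 uint8, red, green, blue; 384x512 float32, mm along the optical axis (not along the pixel's ray), 0 where there is no reading.
- viewer.calibration(name): a dict with "fx", "fy", "cx", "cy" (pixels), "D" ([k1, k2, p1, p2, k3] as OpenCV has them; the pictures are not rectified), "rvec" (rotation vector, rad) and "tvec" (3), from world to camera coordinates, as OpenCV has them. Camera axes: x right, y down, z forward; pixel columns grow to the right and rows downward; lengths in mm; the calibration is good to about 2 mm. A picture is of the moment at which its call begins: read the wrist's pose just before it. calibration takes no time and is no camera call; for the wrist camera it gives the pose at the moment of the call.
- ctrl.hand_in(): hands the job in; it is judged then, once.
The state is a dict: "t": time; "qpos": joint angles; "qvel": joint speeds; "joint_torque": joint torques, N m; "tool_pos": TCP position; "tool_rot": TCP orientation; "contact_force": force on the tool from outside, world axes, zero at the start; "torque": the same for the moment, N m; "width": opening from 0.0 (shut) to 1.0 (fully open); "grasp_force": force on a finger pad.
Only numpy, scipy, OpenCV 4.12 (cv2) and the standard library are available. Lean on these libraries where they do the work, as an engineer would, in place of code of your own. Each camera call takes 0.05 s, during which the arm holds its last target. There are 200 camera calls.

TASK

Count out four sample vials on the counting board: lift the board by the handle at its channel end and tilt it until the vials roll out of the channel and one lies in every pocket, then tip it the other way by the opposite handle so that the spare vials roll back over the full pockets into the channel. Leave the board standing flat on the worktop with the four pockets full and the two spare vials in the channel. Do not touch the vials with the gripper, lose any off the board, or disturb the bottles and the carton nearby.

Things in the scene. Friction and masses are not known exactly. Their poses are not given: they have to be found in the camera images.
- board_center (a point): the counting board: loose grey plastic tray, 200 mm long (x, from channel end to far end), 144 mm wide (y), walls 55 mm high, about 0.45 kg; this point is its middle at deck height, 33 mm up. Rubber feet lie flush under both ends: lifted at one end, it turns about the bottom edge of the other. A divider along x makes two lanes 64 mm wide: channel, pocket, pocket, flat 32 mm run-out
- handle_channel (a point): middle of the handle bar at the channel end (-x): upright flat bar, 12 mm thick along the board's x, 26 high, 108 long along y; centre 89 mm above the worktop, 104 mm from the board's middle. Grip it across the 12 mm from above; it is stiff with the board, so the gripper must lean with the board. Fingertips lower than 65 mm over the worktop could meet vials inside the board
- handle_far (a point): middle of the same kind of handle bar at the far end (+x), 104 mm from the board's middle
- channel_center (a point): middle of the channel over both lanes, at deck height, axes as the board's. The channel is 78 mm long along x; its floor falls 12 degrees towards the channel end, so vials wait there while the board is level. They leave it only when that end is raised more than this; raise it over 2 s or more, to 30 to 35 degrees, so that they do not jump the pockets, and wait 1 s
- pocket_1 (a point): the first pocket, counted from the channel, of the +y lane of the board: 30 mm long along x, as wide as the lane (64 mm), 27 mm deep; this point is where the centre of a vial lies when it is in the pocket (13 mm below the deck). A vial in it stands 1 mm proud; others roll over it when the board is tilted about 25 degrees or more, and fall into a pocket still empty on the way back
- pocket_2 (a point): the second pocket, counted from the channel, of the +y lane of the board: 30 mm long along x, as wide as the lane (64 mm), 27 mm deep; this point is where the centre of a vial lies when it is in the pocket (13 mm below the deck). A vial in it stands 1 mm proud; others roll over it when the board is tilted about 25 degrees or more, and fall into a pocket still empty on the way back
- pocket_3 (a point): the first pocket, counted from the channel, of the -y lane of the board: 30 mm long along x, as wide as the lane (64 mm), 27 mm deep; this point is where the centre of a vial lies when it is in the pocket (13 mm below the deck). A vial in it stands 1 mm proud; others roll over it when the board is tilted about 25 degrees or more, and fall into a pocket still empty on the way back
- pocket_4 (a point): the second pocket, counted from the channel, of the -y lane of the board: 30 mm long along x, as wide as the lane (64 mm), 27 mm deep; this point is where the centre of a vial lies when it is in the pocket (13 mm below the deck). A vial in it stands 1 mm proud; others roll over it when the board is tilted about 25 degrees or more, and fall into a pocket still empty on the way back
- vial_1_c (a point): centre of a loose white plastic vial with a black screw cap of its own diameter, 28 mm across and 62 mm long, 22 g, lying across the +y lane (its own y along the board's y) in the channel at the start; it rolls along the lane. All six are alike, three in each lane; any may be counted or spare
- vial_2_c (a point): centre of a loose white plastic vial with a black screw cap of its own diameter, 28 mm across and 62 mm long, 22 g, lying across the -y lane (its own y along the board's y) in the channel at the start; it rolls along the lane. All six are alike, three in each lane; any may be counted or spare
- vial_3_c (a point): centre of a loose white plastic vial with a black screw cap of its own diameter, 28 mm across and 62 mm long, 22 g, lying across the +y lane (its own y along the board's y) in the channel at the start; it rolls along the lane. All six are alike, three in each lane; any may be counted or spare
- vial_4_c (a point): centre of a loose white plastic vial with a black screw cap of its own diameter, 28 mm across and 62 mm long, 22 g, lying across the -y lane (its own y along the board's y) in the channel at the start; it rolls along the lane. All six are alike, three in each lane; any may be counted or spare
- vial_5_c (a point): centre of a loose white plastic vial with a black screw cap of its own diameter, 28 mm across and 62 mm long, 22 g, lying across the +y lane (its own y along the board's y) in the channel at the start; it rolls along the lane. All six are alike, three in each lane; any may be counted or spare
- vial_6_c (a point): centre of a loose white plastic vial with a black screw cap of its own diameter, 28 mm across and 62 mm long, 22 g, lying across the -y lane (its own y along the board's y) in the channel at the start; it rolls along the lane. All six are alike, three in each lane; any may be counted or spare
- buffer_bottle: bystander, 250 ml clear bottle with blue cap, 69 mm across, 150 mm tall, origin under its centre
- carton: bystander, behind the board: white carton 120 x 60 x 58 mm, origin under its centre
- stock_bottle: bystander, 100 ml bottle with red cap, 56 mm across, 109 mm tall, origin under its centre
Things that resemble listed ones, but are neither listed nor needed, are in the scene too. Leave any blue or green look-alike of the part that bears vial_6_c alone.

How it is judged (in metres and radians):
At the end, for the whole second after the job is handed in: Every pocket holds a vial (centre within 8 mm of the pocket's point); the two other vials lie in the channel (centre at least 9 mm short of the deck's edge); the board stands flat on the worktop (tilt under 0.04 rad, deck under 38 mm high) (distance between any of vial_1_c, vial_3_c, vial_5_c and pocket_1 below 0.008 m and distance between any of vial_1_c, vial_3_c, vial_5_c and pocket_2 below 0.008 m and distance between any of vial_2_c, vial_4_c, vial_6_c and pocket_3 below 0.008 m and distance between any of vial_2_c, vial_4_c, vial_6_c and pocket_4 below 0.008 m and ((x of vial_1_c in the frame of channel_center below 0.03 m and z of vial_1_c in the frame of channel_center below 0.012 m and distance between vial_1_c and channel_center below 0.07 m) or distance between vial_1_c and pocket_1 below 0.008 m or distance between vial_1_c and pocket_2 below 0.008 m) and ((x of vial_3_c in the frame of channel_center below 0.03 m and z of vial_3_c in the frame of channel_center below 0.012 m and distance between vial_3_c and channel_center below 0.07 m) or distance between vial_3_c and pocket_1 below 0.008 m or distance between vial_3_c and pocket_2 below 0.008 m) and ((x of vial_5_c in the frame of channel_center below 0.03 m and z of vial_5_c in the frame of channel_center below 0.012 m and distance between vial_5_c and channel_center below 0.07 m) or distance between vial_5_c and pocket_1 below 0.008 m or distance between vial_5_c and pocket_2 below 0.008 m) and ((x of vial_2_c in the frame of channel_center below 0.03 m and z of vial_2_c in the frame of channel_center below 0.012 m and distance between vial_2_c and channel_center below 0.07 m) or distance between vial_2_c and pocket_3 below 0.008 m or distance between vial_2_c and pocket_4 below 0.008 m) and ((x of vial_4_c in the frame of channel_center below 0.03 m and z of vial_4_c in the frame of channel_center below 0.012 m and distance between vial_4_c and channel_center below 0.07 m) or distance between vial_4_c and pocket_3 below 0.008 m or distance between vial_4_c and pocket_4 below 0.008 m) and ((x of vial_6_c in the frame of channel_center below 0.03 m and z of vial_6_c in the frame of channel_center below 0.012 m and distance between vial_6_c and channel_center below 0.07 m) or distance between vial_6_c and pocket_3 below 0.008 m or distance between vial_6_c and pocket_4 below 0.008 m) and angle between board_center's own z axis and vertical below 0.04 rad and height (world z) of board_center below 0.038 m); the robot touches nothing.
It fails at once if the gripper touches a vial (contact force between the fingers and vial_1 above 0.5 N or contact force between the fingers and vial_2 above 0.5 N or contact force between the fingers and vial_3 above 0.5 N or contact force between the fingers and vial_4 above 0.5 N or contact force between the fingers and vial_5 above 0.5 N or contact force between the fingers and vial_6 above 0.5 N).
It fails at once if a vial leaves the board (distance between any of vial_1_c, vial_2_c, vial_3_c, vial_4_c, vial_5_c, vial_6_c and board_center above 0.135 m).
It fails at once if a bystander bottle or the carton is shifted by more than 30 mm or tipped over (distance of any of buffer_bottle, carton, stock_bottle from where it was at the start of the episode above 0.03 m or angle between any of buffer_bottle, carton, stock_bottle's own z axis and vertical above 0.5 rad).
It also fails if it takes over 67 s, if anything falls off the work surface, if the arm or the gripper's body presses on something with over 40 N, if the wrist force passes 120 N, or if a joint passes its speed limit or range.

## Working session

There is one attempt and no reset: what is moved stays moved. The work goes in short steps, Python scripts to look and compute and a tool call to move; the robot and the scene stay as the last step left them, time stands still between calls to the robot, and variables do not carry over. Pictures are saved under pics/ and viewed, at most 10 in all, crops included, and the job is handed in when it is done.

Besides the shell and the picture viewer there is one more tool, called after "Call:" as name([rows], argument=value, ...), one row to a line, values as JSON. carry_out: Moves the arm, as the interface text tells. Its arguments: {"type":"object","properties":{"targets":{"type":"array","items":{"type":"array","items":{"type":"array","items":{"type":"number"}}}},"newtons":{"type":"number"}},"required":["targets"]}

```bash
mkdir -p pics
cat > h.py <<'E'
import numpy as np,cv2
from cell import status,viewer,ctrl
from scipy.spatial.transform import Rotation as R
def cloud(name):
    c=viewer.calibration(name); im,d=viewer.camera(name)
    K=np.array([[c['fx'],0,c['cx']],[0,c['fy'],c['cy']],[0,0,1.]])
    v,u=np.mgrid[0:384,0:512]
    n=cv2.undistortPoints(np.stack([u,v],-1).reshape(-1,1,2).astype(float),K,np.array(c['D'],float)).reshape(384,512,2)
    P=np.dstack([n*d[...,None],d])
    Rm=cv2.Rodrigues(np.array(c['rvec'],float))[0]
    W=(P-np.array(c['tvec'],float).ravel())@Rm
    W[d==0]=np.nan
    return im,W
def save(im,n): cv2.imwrite('pics/'+n,im[...,::-1])
E
python3 - <<'E'
from h import *
s=status.read_state(); print({k:np.round(v,3) for k,v in s.items()})
a=[]
for n in['scene','side']:
    im,W=cloud(n); np.savez(n+'.npz',im=im,W=W); save(im,n+'.png')
E
```

```text
{'t': np.float64(0.0), 'qpos': array([ 1.446e+00,  3.860e-01,  7.000e-03, -1.000e-03, -1.194e+00,
       -2.590e-01]), 'qvel': array([ 0.   ,  0.002,  0.002, -0.001, -0.   , -0.001]), 'joint_torque': array([ 1.0000e-03, -3.9228e+01,  1.8840e+01,  4.1860e+00, -5.0000e-03,
       -0.0000e+00]), 'tool_pos': array([233.787, 579.001, 230.226]), 'tool_rot': array([ 0.001,  0.982, -0.191, -0.   ]), 'contact_force': array([-0.369,  0.861,  0.341]), 'torque': array([ 0.017, -0.021,  0.026]), 'grasp_force': np.float64(0.0), 'width': np.float64(1.001)}
```

View pics/scene.png

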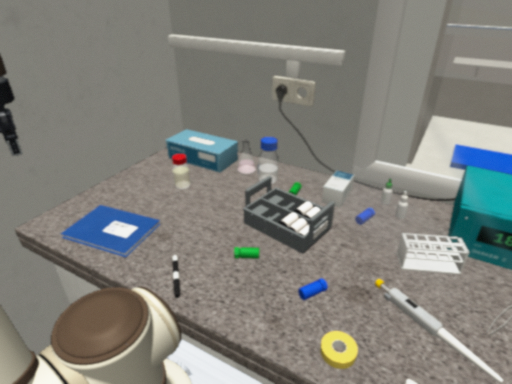

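View pics/side.png

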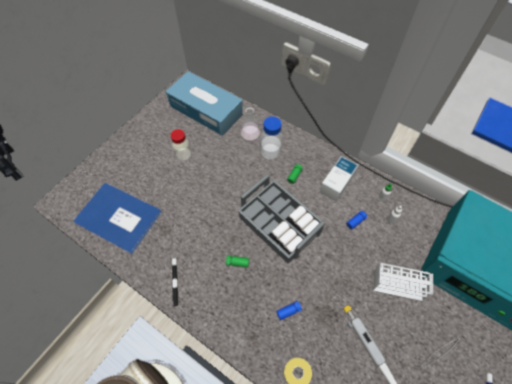

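The board is at about (281,217) in the side view. Its vials and channel are at the lower right (290,235), and the far handle is at the upper left (258,190). The white carton is at (340,177), with the blue-cap bottle at (271,140) and the red-cap bottle at (180,145).

Run:
```python
from h import *
for n,(u0,u1,v0,v1) in {'side':(232,328,170,265),'scene':(236,340,172,252)}.items():
    z=np.load(n+'.npz');im,W=z['im'],z['W']
    c=viewer.calibration(n); print(n,'cam',np.round(-cv2.Rodrigues(np.array(c['rvec']))[0].T@np.array(c['tvec']).ravel()))
    m=np.zeros((384,512),bool);m[v0:v1,u0:u1]=1
    rng=im.max(2).astype(int)-im.min(2)
    m&=(W[...,2]>12)&(W[...,2]<115)&(rng<40)
    k,l,st,ce=cv2.connectedComponentsWithStats(m.astype(np.uint8)); b=1+st[1:,4].argmax(); print(st[1:,:])
    P=W[l==b]; r=cv2.minAreaRect(P[:,:2].astype(np.float32)); print(r,'\n',cv2.boxPoints(r).round(),'zmax',P[:,2].max())
    for lo,hi in((80,110),(70,110)):
        H=P[(P[:,2]>lo)&(P[:,2]<hi)]; k,lab,cc=cv2.kmeans(H[:,:2].astype(np.float32),2,None,(3,30,.1),5,2); print(lo,cc,[cv2.minAreaRect(H[lab.ravel()==i][:,:2].astype(np.float32)) for i in(0,1)])
    V=W[(l==b)&(im.min(2)>150)]; print('vials',V.mean(0))
```

```text
side cam [ 162. -206.  998.]
[[ 301  170    2    2    2]
 [ 293  173    8   11   13]
 [ 238  174   87   89 3588]
 [ 321  176    7   19   87]
 [ 287  179    2    2    2]
 [ 249  258    1    3    3]]
((578.2593383789062, -2.3581314086914062), (220.20858764648438, 150.1711883544922), 79.17422485351562) 
 [[ 484.  -96.]
 [ 631. -125.]
 [ 673.   92.]
 [ 525.  120.]] zmax 106.66352097484749
80 [[ 594.0632    98.36141]
 [ 554.22723 -104.76452]] [((596.934814453125, 99.34512329101562), (12.616302490234375, 108.25633239746094), 80.21349334716797), ((558.0355224609375, -104.01583862304688), (12.407065391540527, 106.33462524414062), 79.15888977050781)]
70 [[ 594.1358    98.23596]
 [ 552.6741  -104.556  ]] [((596.934814453125, 99.34512329101562), (12.616302490234375, 108.25633239746094), 80.21349334716797), ((558.0355224609375, -104.01583862304688), (12.407065391540527, 106.33462524414062), 79.15888977050781)]
vials [573.16671092 -53.4020257   50.63061037]
scene cam [-165. -321.  607.]
[[ 243  172   97   79 4239]
 [ 301  184    1    1    1]
 [ 297  190    3    4    4]]
((667.0875854492188, 22.855239868164062), (413.025146484375, 265.4829406738281), 19.754392623901367) 
 [[ 428.   78.]
 [ 518. -172.]
 [ 906.  -32.]
 [ 817.  218.]] zmax 103.19743023766695
80 [[ 590.6955   100.98693]
 [ 549.73914 -102.12215]] [((594.1456909179688, 103.2529296875), (13.638932228088379, 104.78076171875), 79.65022277832031), ((557.4276733398438, -101.28641510009766), (12.367277145385742, 109.97857666015625), 78.95350646972656)]
70 [[ 548.3919  -101.84663]
 [ 589.4728   101.16513]] [((557.427978515625, -101.28404998779297), (12.36889934539795, 109.97868347167969), 78.95764923095703), ((594.405029296875, 103.20556640625), (13.638932228088379, 105.83739471435547), 79.65022277832031)]
vials [627.84771389 -27.24710433  51.16761348]
```

```bash
cat >> h.py <<'E'
A=np.deg2rad(79.3); bx=np.array([np.cos(A),np.sin(A),0]); by=np.array([-np.sin(A),np.cos(A),0])
C=np.array([577,-.8,0]); R0=np.column_stack([-by,-bx,[0,0,-1]])
def to(p,Rt=R0):
    s=status.read_state(); q=s['tool_rot']; T=R.from_quat([q[1],q[2],q[3],q[0]]).as_matrix()
    d=T.T@(np.array(p)-s['tool_pos'])/10; w=np.rad2deg(R.from_matrix(T.T@Rt).as_rotvec())
    print('t',s['t'],'pos',s['tool_pos'].round(1),'shift cm',d.round(2),'turn',w.round(2),'width',round(s['width'],3),'F',np.round(s['contact_force'],1),'grip',round(s['grasp_force'],1))
E
python3 - <<'E'
from h import *
to([557.5,-103,200])
z=np.load('side.npz');W=z['W']
for u,v in((271,125),(180,134),(340,177),(297,172),(357,219),(250,128)): print(u,v,W[v,u].round())
E
```

```text
t 0.1 pos [233.8 579.1 230.3] shift cm [55.56 51.11  3.14] turn [ 1.10e-01  1.00e-02 -1.13e+01] width 1.005 F [-0.2 -0.2 -0.1] grip 0.0
271 125 [771. 164. 149.]
180 134 [614. 392. 105.]
340 177 [789. -77.  57.]
297 172 [747.  46.  28.]
357 219 [ 710. -182.   27.]
250 128 [790. 255.  53.]
```

Call:
carry_out([
  [[0,0,0,0,0,-5.65,4],[0,0,0,0,0,-5.65,4],[3.2,4.4,0,0,0,0,4],[3.2,4.4,0,0,0,0,4],[3.2,4.4,0,0,0,0,4],[3.2,4.4,0,0,0,0,4],[3.2,4.4,0,0,0,0,4],[3.2,4.4,0,0,0,0,4]],
])

```text
t: 1.1
tool_pos: [374.0, 282.7, 231.1]
tool_rot: [0.0, 0.996, -0.093, -0.0]
contact_force: [0.8, -0.1, 0.6]
width: 0.468
grasp_force: 0.0
```

Call:
carry_out([
  [[3.2,4.4,0,0,0,0,3],[3.2,4.4,0,0,0,0,3],[3.2,4.4,0,0,0,0,3],[3.2,4.4,0,0,0,0,3],[3.2,4.4,0,0,0,0,3],[3.2,4.4,0,0,0,0,3],[0,0,0,0,0,0,3],[0,0,0,0,0,0,3]],
])

```text
t: 2.1
tool_pos: [513.0, -10.7, 230.8]
tool_rot: [0.0, 0.996, -0.094, -0.001]
contact_force: [0.0, -0.0, 0.2]
width: 0.353
grasp_force: 0.0
```

Run:
```python
from h import *
to([557.5,-103,140])
```

```text
t 2.1 pos [513.  -10.7 230.8] shift cm [6.1  8.24 9.07] turn [ 0.01  0.07 -0.04] width 0.353 F [ 0.  -0.   0.2] grip 0.0
```

Call:
carry_out([
  [[2.1,2.8,2,0,0,0,3],[2,2.7,2,0,0,0,3],[2,2.7,2,0,0,0,3],[0,0,1.5,0,0,0,3],[0,0,1.5,0,0,0,3],[0,0,0,0,0,0,3]],
])

```text
t: 2.85
tool_pos: [557.0, -101.2, 140.3]
tool_rot: [0.0, 0.996, -0.092, -0.001]
contact_force: [0.8, -0.5, 0.6]
width: 0.348
grasp_force: 0.0
```

Run:
```python
from h import *
to([557.5,-103,76])
im,W=cloud('wrist'); save(im,'w1.png')
z=W[...,2]; m=(z>78)&(z<110)&(abs(W[...,0]-557)<90)&(abs(W[...,1]+103)<45)&(im.max(2)<150)
P=W[m]; print(len(P),cv2.minAreaRect(P[:,:2].astype(np.float32)),np.nanpercentile(P[:,2],[5,50,95]))
```

```text
t 2.85 pos [ 557.  -101.2  140.3] shift cm [0.1  0.16 6.43] turn [0.03 0.15 0.11] width 0.348 F [ 0.8 -0.5  0.6] grip 0.0
1957 ((557.66064453125, -101.20779418945312), (12.004758834838867, 107.11457061767578), 79.28338623046875) [ 96.42955395 100.51010586 101.9385282 ]
```

View pics/w1.png

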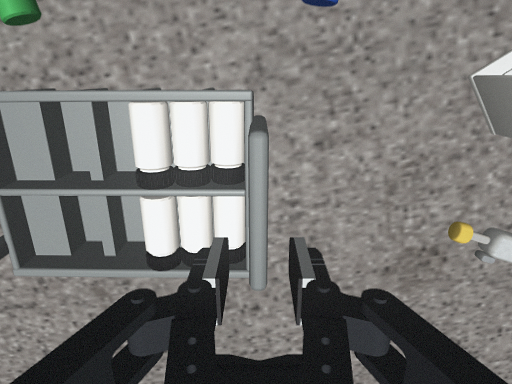

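The bar runs down column 258, midway between the fingers (218 and 300), with three vials in each lane of the channel. I'll go straight down and grip.

Call:
carry_out([
  [[0,0,1.6,0,0,0,3],[0,0,1.7,0,0,0,3],[0,0,1.7,0,0,0,3],[0,0,1.6,0,0,0,3],[0,0,0,0,0,0,3],[0,0,0,0,0,0,0.6],[0,0,0,0,0,0,0.6],[0,0,0,0,0,0,0.6]],
], newtons=60)

```text
t: 3.9
tool_pos: [558.6, -102.3, 75.9]
tool_rot: [-0.0, 0.996, -0.093, 0.001]
contact_force: [0.5, 0.3, 0.1]
width: 0.129
grasp_force: 59.2
```

Call:
carry_out([
  [[0,0,0,0,0,0,0.6],[0,0,0,0,0,0,0.6],[0,0,0,0,0,0,0.6]],
])

```text
t: 4.28
tool_pos: [558.6, -102.4, 75.9]
tool_rot: [-0.0, 0.996, -0.093, 0.001]
contact_force: [-0.2, 1.5, 3.3]
width: 0.13
grasp_force: 59.7
```

```bash
cat >> h.py <<'E'
def lift(sgn,hx,n=1.6):
    # tool-frame row for turning n deg about far bottom edge; hx = handle side sign
    s=status.read_state(); p=s['tool_pos']; q=s['tool_rot']; T=R.from_quat([q[1],q[2],q[3],q[0]]).as_matrix()
    piv=C-hx*100*bx; rel=p-piv; rel=rel-by*(rel@by)
    Q=R.from_rotvec(np.deg2rad(-hx*n)*by*sgn).as_matrix()
    print('rel',(rel@bx).round(1),rel[2].round(1),'row',(T.T@((Q-np.eye(3))@rel)/10).round(3),np.rad2deg(T.T@R.from_matrix(Q).as_rotvec()).round(2))
E
python3 - <<'E'
from h import *
to([557.5,-101,74]); lift(1,-1)
E
```

```text
t 4.275 pos [ 558.6 -102.4   75.9] shift cm [-0.14 -0.11  0.19] turn [-0.01 -0.07  0.02] width 0.13 F [-0.2  1.5  3.3] grip 59.7
rel -203.2 75.9 row [ 0.001 -0.22  -0.564] [-1.6 -0.  -0. ]
```

Call:
carry_out([
  [[0,-0.22,-0.565,-1.6,0,0,0.6],[0,-0.22,-0.565,-1.6,0,0,0.6],[0,-0.22,-0.565,-1.6,0,0,0.6],[0,-0.22,-0.565,-1.6,0,0,0.6],[0,-0.22,-0.565,-1.6,0,0,0.6],[0,-0.22,-0.565,-1.6,0,0,0.6],[0,-0.22,-0.565,-1.6,0,0,0.6]],
])

```text
t: 5.15
tool_pos: [561.4, -84.4, 113.5]
tool_rot: [0.098, 0.991, -0.093, -0.009]
contact_force: [0.2, -2.4, -0.2]
width: 0.131
grasp_force: 59.2
```

Run:
```python
from h import *
to([557.5,-101,74]); lift(1,-1)
```

```text
t 5.15 pos [561.4 -84.4 113.5] shift cm [-0.07  0.89  4.21] turn [11.31  0.03 -0.03] width 0.131 F [ 0.2 -2.4 -0.2] grip 59.2
rel -185.0 113.5 row [-0.    -0.217 -0.566] [-1.6  0.   0. ]
```

Call:
carry_out([
  [[0,-0.22,-0.565,-1.6,0,0,0.6],[0,-0.22,-0.565,-1.6,0,0,0.6],[0,-0.22,-0.565,-1.6,0,0,0.6],[0,-0.22,-0.565,-1.6,0,0,0.6],[0,-0.22,-0.565,-1.6,0,0,0.6],[0,-0.22,-0.565,-1.6,0,0,0.6],[0,-0.22,-0.565,-1.6,0,0,0.6]],
])

```text
t: 6.02
tool_pos: [566.4, -58.7, 147.5]
tool_rot: [0.194, 0.976, -0.091, -0.018]
contact_force: [-0.2, -3.0, 1.9]
width: 0.128
grasp_force: 59.5
```

Call:
carry_out([
  [[0,-0.22,-0.565,-1.6,0,0,0.6],[0,-0.22,-0.565,-1.6,0,0,0.6],[0,-0.22,-0.565,-1.6,0,0,0.6],[0,-0.22,-0.565,-1.6,0,0,0.6],[0,-0.22,-0.565,-1.6,0,0,0.6],[0,-0.22,-0.565,-1.6,0,0,0.6],[0,0,0,0,0,0,0.6],[0,0,0,0,0,0,0.6]],
])

```text
t: 7.02
tool_pos: [571.4, -32.4, 172.0]
tool_rot: [0.275, 0.957, -0.089, -0.026]
contact_force: [-0.4, -4.4, 5.6]
width: 0.131
grasp_force: 59.9
```

Call:
carry_out([
  [[0,0,0,0,0,0,0.6],[0,0,0,0,0,0,0.6],[0,0,0,0,0,0,0.6],[0,0,0,0,0,0,0.6],[0,0,0,0,0,0,0.6],[0,0,0,0,0,0,0.6]],
])

```text
t: 7.78
tool_pos: [571.4, -32.5, 172.0]
tool_rot: [0.275, 0.957, -0.09, -0.026]
contact_force: [-0.7, -3.3, 5.0]
width: 0.132
grasp_force: 59.8
```

Run:
```python
from h import *
to([557.5,-101,74]); lift(1,-1)
a=viewer.camera('wrist')[0]; b=viewer.camera('scene')[0][150:280,200:370]; c=viewer.camera('side')[0][140:300,200:360]
save(np.vstack([cv2.resize(a,(640,330)),np.hstack([cv2.resize(b,(320,245)),cv2.resize(c,(320,245))])]),'t1.png')
```

```text
t 7.775 pos [571.4 -32.5 172. ] shift cm [-0.1   0.72 12.01] turn [ 3.207e+01 -1.000e-02  1.000e-02] width 0.132 F [-0.7 -3.3  5. ] grip 59.8
rel -132.2 172.0 row [ 0.    -0.219 -0.565] [-1.6 -0.  -0. ]
```

View pics/t1.png

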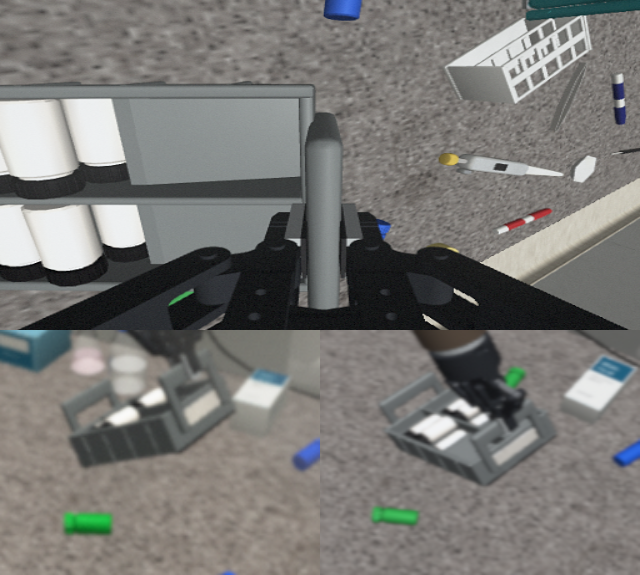

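The channel is empty, with three vials in each lane beyond it. The middle ones, at (70,235) and (35,150), look higher than their neighbours. I'll measure them in the board frame.

```bash
cat >> h.py <<'E'
def prof(name,th,hx,pr=True):
    """board-frame (x,z over deck) of white vial tops by lane; th deg, end hx raised"""
    im,W=cloud(name); piv=C-hx*100*bx
    Q=R.from_rotvec(np.deg2rad(-hx*th)*by).as_matrix()
    B=(W-piv)@Q; x=B@bx-hx*100; y=B@by; z=B[...,2]-33
    w=(im.min(2)>135)&(abs(x)<105)&(abs(y)<70)
    for nm,l in(('+y',y>4),('-y',y<-4)):
        print(name,nm,' '.join(f'{a}:{np.nanpercentile(z[k],90):.0f}({k.sum()})' for a in range(-100,100,8) if (k:=w&l&(x>=a)&(x<a+8)).sum()>8))
E
python3 - <<'E'
from h import *
prof('wrist',32.07,-1); prof('side',32.07,-1); prof('scene',32.07,-1)
E
```

```text
wrist +y -84:-13(44) -76:-12(88) -68:-10(88) -60:-8(83) -52:-6(79) -44:-5(79) -36:-3(99) -28:-1(97) -20:-0(82) -12:1(14) -4:-1(744) 4:17(1023) 12:26(2043) 20:28(1024) 28:27(398) 36:20(673) 44:23(961) 52:24(111)
wrist -y -100:79(205) -92:-15(966) -84:-13(1150) -76:-12(1174) -68:-10(1197) -60:-8(1206) -52:-6(1213) -44:-5(1207) -36:-3(1182) -28:-1(1158) -20:0(709) -12:1(65) -4:-1(1372) 4:20(2289) 12:27(2781) 20:28(1198) 28:27(224) 36:17(104)
side +y -100:372(112) -92:377(73) -84:379(50) -76:379(46) -68:380(39) -60:379(22) -12:-1(15) -4:-1(48) 4:20(80) 12:26(72) 20:26(39) 36:21(26) 44:23(36) 52:22(11) 84:1(10) 92:69(16)
side -y -4:-1(23) 4:20(45) 12:26(26) 20:26(15) 36:20(13) 44:20(19) 92:69(11)
scene +y -100:370(123) -92:374(38) -84:377(27) -76:376(9) -68:377(11) -60:-130(14) 4:13(19) 12:24(81) 20:27(22)
scene -y -100:12(51) -76:-140(11) 4:18(26) 12:26(55) 20:28(10) 92:16(12)
```

Each lane has a vial in pocket 1. The second vial rides on the deck at x≈20 and pushes the third against pocket 2's far edge at x≈46, so it's jammed. Lowering the tilt should release it and let it drop in.

Run:
```python
from h import *
lift(-1,-1,1.6);lift(-1,-1,2)
```

```text
rel -132.1 172.0 row [-0.     0.203  0.57 ] [1.6 0.  0. ]
rel -132.1 172.0 row [-0.     0.251  0.714] [2. 0. 0.]
```

Call:
carry_out([
  [[0,0.2,0.57,1.6,0,0,0.6],[0,0.2,0.57,1.6,0,0,0.6],[0,0.2,0.57,1.6,0,0,0.6],[0,0.2,0.57,1.6,0,0,0.6],[0,0.2,0.57,1.6,0,0,0.6],[0,0.2,0.57,1.6,0,0,0.6],[0,0.2,0.57,1.6,0,0,0.6],[0,0,0,0,0,0,0.6]],
])

```text
t: 9.07
tool_pos: [565.4, -63.1, 142.1]
tool_rot: [0.179, 0.979, -0.092, -0.017]
contact_force: [-1.0, -3.0, 3.9]
width: 0.125
grasp_force: 59.9
```

Run:
```python
from h import *
to([557.5,-101,74])
prof('wrist',20.9,-1); prof('side',20.9,-1)
```

```text
t 9.075 pos [565.4 -63.1 142.1] shift cm [-0.07  1.22  7.74] turn [ 2.072e+01  1.000e-02 -6.000e-02] width 0.125 F [-1.  -3.   3.9] grip 59.9
wrist +y -92:-15(9) -84:-14(89) -76:-12(272) -68:-11(449) -60:-9(484) -52:-7(441) -44:-5(438) -36:-4(460) -28:-2(538) -20:-0(397) -12:0(67) -4:-1(728) 4:16(861) 12:25(2092) 20:28(1054) 28:27(403) 36:20(677) 44:23(934) 52:24(111)
wrist -y -100:78(321) -92:-15(1025) -84:-14(1240) -76:-12(1274) -68:-10(1305) -60:-9(1341) -52:-7(1371) -44:-5(1392) -36:-3(1419) -28:-2(1453) -20:-0(1124) -12:22(386) -4:-1(1399) 4:19(2245) 12:26(2808) 20:28(1185) 28:26(213) 36:17(95)
side +y -100:369(107) -92:374(126) -84:376(101) -76:379(88) -68:379(77) -60:378(84) -52:379(66) -44:379(68) -36:379(60) -28:376(51) -20:-0(17) -12:-0(23) -4:0(54) 4:19(89) 12:27(80) 20:28(41) 28:26(9) 36:21(37) 44:23(42) 52:23(25) 76:1(18)
side -y -92:-104(9) -4:-0(22) 4:20(41) 12:28(25) 20:28(16) 36:20(20) 44:21(24) 52:19(10) 76:-0(10)
```

Call:
carry_out([
  [[0,0.2,0.57,1.6,0,0,0.6],[0,0.2,0.57,1.6,0,0,0.6],[0,0.2,0.57,1.6,0,0,0.6],[0,0.2,0.57,1.6,0,0,0.6],[0,0.2,0.57,1.6,0,0,0.6],[0,0.2,0.57,1.6,0,0,0.6],[0,0.2,0.57,1.6,0,0,0.6],[0,0,0,0,0,0,0.6]],
])

```text
t: 10.18
tool_pos: [560.9, -86.9, 107.6]
tool_rot: [0.083, 0.992, -0.093, -0.008]
contact_force: [0.4, 2.0, -1.0]
width: 0.129
grasp_force: 59.5
```

Run:
```python
from h import *
to([557.5,-101,74])
prof('wrist',9.7,-1); prof('side',9.7,-1)
```

```text
t 10.175 pos [560.9 -86.9 107.6] shift cm [-0.07  0.87  3.55] turn [ 9.56  0.03 -0.05] width 0.129 F [ 0.4  2.  -1. ] grip 59.5
wrist +y -100:67(13) -92:22(9) -84:-14(96) -76:-12(293) -68:-11(573) -60:-9(655) -52:-7(628) -44:-5(589) -36:-4(657) -28:-2(756) -20:-0(838) -12:-0(517) -4:-2(716) 4:17(988) 12:26(2044) 20:27(1022) 28:26(366) 36:23(20) 44:24(15) 52:23(25) 60:1(410) 68:1(369) 76:1(32)
wrist -y -100:22(598) -92:20(1014) -84:-14(1264) -76:-12(1297) -68:-10(1320) -60:-8(1356) -52:-7(1396) -44:-5(1445) -36:-3(1473) -28:-1(1485) -20:0(1498) -12:21(958) -4:-0(1440) 4:21(1218) 12:22(752) 20:21(820) 28:0(809) 36:-1(1284) 44:1(766) 52:0(81)
side +y -100:364(47) -92:369(73) -84:374(108) -76:377(145) -68:378(178) -60:379(186) -52:378(169) -44:379(148) -36:379(135) -28:379(123) -20:380(80) -12:380(47) -4:381(85) 4:382(80) 12:380(117) 20:379(71) 28:380(44) 36:379(11) 44:375(16) 52:374(14) 60:371(9)
side -y -52:-7(10) -44:-4(15) -36:-2(13) -28:0(15) -20:1(13) -12:-0(12) -4:-0(30) 4:1(18) 12:-2(11) 20:1(10) 28:-0(16) 36:-0(57) 44:2(35) 52:-2(22) 60:23(47) 68:27(53) 76:28(38) 84:25(20) 92:21(12)
```

The -y lane is done: pocket 2 is full and the spare is on the run-out. The +y lane still looks jammed, so I'll lower further.

Call:
carry_out([
  [[0,0.2,0.57,1.6,0,0,0.6],[0,0.2,0.57,1.6,0,0,0.6],[0,0.2,0.57,1.6,0,0,0.6],[0,0.2,0.57,1.6,0,0,0.6],[0,0.1,0.3,0.8,0,0,0.6],[0,0,0,0,0,0,0.6],[0,0,0,0,0,0,0.6]],
])

```text
t: 11.15
tool_pos: [558.7, -98.5, 83.6]
tool_rot: [0.021, 0.995, -0.093, -0.002]
contact_force: [-0.7, -1.6, -0.3]
width: 0.131
grasp_force: 59.5
```

Run:
```python
from h import *
to([557.5,-101,74])
prof('wrist',2.4,-1); prof('side',2.4,-1)
save(viewer.camera('wrist')[0],'w2.png')
```

```text
t 11.15 pos [558.7 -98.5  83.6] shift cm [-0.07  0.23  0.97] turn [2.43 0.02 0.02] width 0.131 F [-0.7 -1.6 -0.3] grip 59.5
wrist +y -84:-14(98) -76:-12(287) -68:-10(566) -60:-8(657) -52:-7(622) -44:-5(601) -36:-3(639) -28:-1(759) -20:0(822) -12:0(528) -4:-1(695) 4:1(656) 12:0(372) 20:1(483) 28:0(552) 36:-1(699) 44:1(669) 52:1(301) 60:1(399) 68:1(357)
wrist -y -100:68(699) -92:21(1005) -84:-13(1251) -76:-11(1284) -68:-9(1318) -60:-8(1353) -52:-6(1388) -44:-4(1443) -36:-3(1454) -28:-1(1506) -20:1(1496) -12:22(973) -4:-1(1408) 4:2(1223) 12:22(777) 20:21(802) 28:0(812) 36:-1(1279) 44:1(808) 52:0(87)
side +y -100:356(11) -92:365(39) -84:370(95) -76:375(132) -68:379(171) -60:380(176) -52:379(183) -44:379(193) -36:379(186) -28:379(189) -20:380(136) -12:381(93) -4:380(98) 4:391(111) 12:398(93) 20:401(75) 28:398(78) 36:398(85) 44:393(61) 52:385(44) 60:379(54) 68:381(87) 76:381(82) 84:382(52) 92:381(37)
side -y -60:-5(12) -52:373(18) -44:255(14) -36:111(18) -28:0(18) -20:1(21) -12:-1(15) -4:-1(29) 4:3(38) 12:-1(27) 20:0(14) 28:0(29) 36:1(51) 44:2(39) 52:-0(22) 60:21(36) 68:28(55) 76:28(38) 84:27(21) 92:22(15)
```

View pics/w2.png

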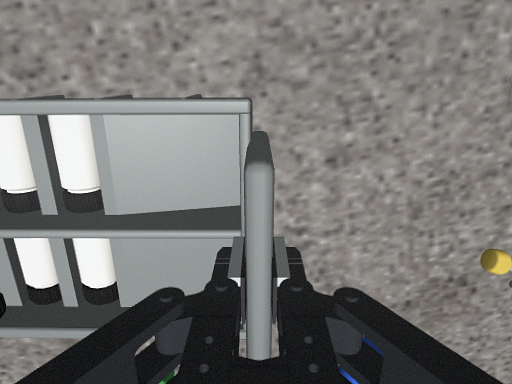

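All four pockets are full: vials at (15,155) and (75,160) in one lane, (40,270) and (98,270) in the other. The channel is empty, so both spares are on the run-out. I'll set the board down, release and rise.

Call:
carry_out([
  [[0,0.15,0.43,1.2,0,0,0.6],[0,0.15,0.42,1.2,0,0,0.6],[0,0,0,0,0,0,0.6],[0,0,0,0,0,0,3],[0,0,0,0,0,0,3],[0,0,0,0,0,0,3],[0,0,-3,0,0,0,3],[0,0,-4,0,0,0,3]],
])

```text
t: 12.3
tool_pos: [557.4, -101.6, 144.6]
tool_rot: [0.0, 0.996, -0.093, -0.002]
contact_force: [-0.1, -0.1, 0.7]
width: 0.35
grasp_force: 0.0
```

Run:
```python
from h import *
to([596,101.5,145])
```

```text
t 12.3 pos [ 557.4 -101.6  144.6] shift cm [  0.03 -20.68  -0.05] turn [0.05 0.2  0.01] width 0.35 F [-0.1 -0.1  0.7] grip 0.0
```

Call:
carry_out([
  [[0,-5.2,0,0,0,0,3],[0,-5.2,0,0,0,0,3],[0,-5.2,0,0,0,0,3],[0,-5.1,0,0,0,0,3],[0,0,0,0,0,0,3],[0,0,0,0,0,0,3]],
])

```text
t: 13.05
tool_pos: [596.2, 101.7, 144.7]
tool_rot: [0.0, 0.996, -0.093, -0.001]
contact_force: [-0.1, 0.1, 0.0]
width: 0.353
grasp_force: 0.0
```

Run:
```python
from h import *
im,W=cloud('wrist'); save(im,'w3.png')
z=W[...,2]; m=(z>78)&(z<110)&(abs(W[...,0]-596)<80)&(abs(W[...,1]-101.5)<40)&(im.max(2)<150)&(np.arange(384)[:,None]<300)
P=W[m]; r=cv2.minAreaRect(P[:,:2].astype(np.float32)); print(len(P),r)
to([r[0][0],r[0][1],75]); to([596,101.5,75])
prof('wrist',0,1); prof('side',0,1); prof('scene',0,1)
```

```text
1840 ((595.539306640625, 102.74420166015625), (12.04320240020752, 107.62751007080078), 79.38885498046875)
t 13.1 pos [596.2 101.1 144.8] shift cm [-0.09 -0.16  6.98] turn [ 0.03  0.05 -0.03] width 0.353 F [ 0.3 -0.   0.1] grip 0.0
t 13.1 pos [596.2 101.1 144.8] shift cm [-0.03 -0.04  6.98] turn [ 0.03  0.05 -0.03] width 0.353 F [ 0.3 -0.   0.1] grip 0.0
wrist +y -100:23(236) -92:-15(354) -84:-13(380) -76:-11(385) -68:-10(405) -60:-8(407) -52:-6(431) -44:-4(431) -36:-3(465) -28:-1(456) -20:1(507) -12:1(366) -4:-1(216) 4:1(400) 12:0(495) 20:1(391) 28:1(340) 36:-1(293) 44:1(409) 52:0(449) 60:1(199) 68:26(344) 76:28(499) 84:27(611) 92:22(324)
wrist -y -100:-17(13) -92:-15(517) -84:-13(536) -76:-11(600) -68:-9(617) -60:-8(622) -52:-6(661) -44:-4(641) -36:-3(693) -28:-1(701) -20:1(730) -12:22(543) -4:22(383) 4:1(638) 12:1(778) 20:1(627) 28:21(550) 36:22(476) 44:2(658) 52:0(751) 60:22(417) 68:26(683) 76:28(846) 84:28(926) 92:23(607)
side +y -92:23(18) -84:-10(47) -76:-7(57) -68:-8(54) -60:-4(57) -52:-3(53) -44:-1(57) -36:5(59) -28:1(54) -20:3(54) -12:1(41) -4:2(52) 4:2(44) 12:4(30) 20:3(32) 28:1(41) 36:1(49) 44:3(39) 52:1(32) 60:24(66) 68:28(54) 76:29(46) 84:26(22) 92:423(24)
side -y -84:-10(22) -76:-9(45) -68:-7(44) -60:-6(45) -52:-5(48) -44:-3(46) -36:-1(50) -28:1(46) -20:2(47) -12:0(38) -4:2(48) 4:3(43) 12:-0(29) 20:2(27) 28:1(32) 36:1(48) 44:3(42) 52:-1(27) 60:23(50) 68:51(60) 76:30(39) 84:27(28) 92:22(17)
scene +y -68:-10(20) -60:-8(19) -52:-6(21) -44:-4(21) -36:-2(26) -28:-1(25) -20:2(26) -12:-0(16) -4:-1(28) 4:1(24) 12:0(17) 20:-3(11) 28:12(16) 36:-2(25) 44:1(24) 52:-0(12) 60:457(24) 68:26(82) 76:28(35) 84:26(13) 92:420(26)
scene -y -100:62(12) -44:-5(15) -36:-3(19) -28:-1(17) -20:0(19) -12:0(14) -4:-0(23) 4:2(21) 12:-0(12) 20:-4(10) 28:-0(12) 36:-2(18) 44:1(24) 52:-0(11) 60:431(18) 68:25(71) 76:79(35) 84:27(14) 92:22(17)
```

View pics/w3.png

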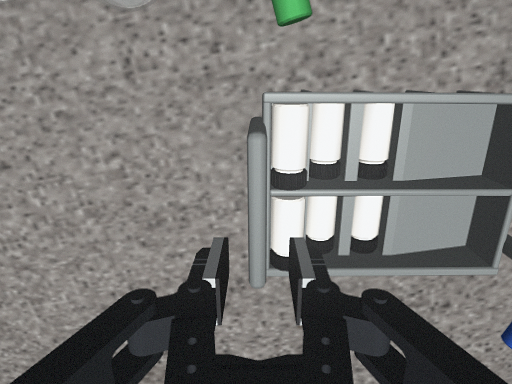

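Four pockets are full: (325,135) and (375,135) in the upper lane, (320,220) and (366,220) in the lower. The spares lie on the run-out at (290,140) and (287,228). The far handle is at column 257, between the fingers. Its pads will stay above the spares, whose tops are at z 61.

Call:
carry_out([
  [[-0.1,-0.15,1.6,0,0,0,3],[0,0,1.7,0,0,0,3],[0,0,1.7,0,0,0,3],[0,0,1.6,0,0,0,3],[0,0,0,0,0,0,3],[0,0,0,0,0,0,0.6],[0,0,0,0,0,0,0.6],[0,0,0,0,0,0,0.6]],
], newtons=60)

```text
t: 14.25
tool_pos: [596.3, 103.7, 79.6]
tool_rot: [-0.0, 0.996, -0.093, 0.001]
contact_force: [0.3, 0.3, -1.8]
width: 0.124
grasp_force: 59.9
```

Call:
carry_out([
  [[0,0,0,0,0,0,0.6],[0,0,0,0,0,0,0.6]],
])

```text
t: 14.5
tool_pos: [596.3, 103.7, 79.6]
tool_rot: [-0.0, 0.996, -0.093, 0.001]
contact_force: [0.6, 0.2, 0.8]
width: 0.127
grasp_force: 60.1
```

Run:
```python
from h import *
to([596,101.5,78]); lift(1,1)
```

```text
t 14.5 pos [596.3 103.7  79.6] shift cm [0.01 0.23 0.16] turn [-0.03 -0.06  0.03] width 0.127 F [0.6 0.2 0.8] grip 60.1
rel 206.3 79.6 row [ 0.     0.23  -0.573] [1.6 0.  0. ]
```

Call:
carry_out([
  [[0,0.23,-0.57,1.6,0,0,0.6],[0,0.23,-0.57,1.6,0,0,0.6],[0,0.23,-0.57,1.6,0,0,0.6],[0,0.23,-0.57,1.6,0,0,0.6],[0,0.23,-0.57,1.6,0,0,0.6],[0,0.23,-0.57,1.6,0,0,0.6],[0,0.23,-0.57,1.6,0,0,0.6],[0,0.23,-0.57,1.6,0,0,0.6]],
])

```text
t: 15.5
tool_pos: [591.6, 80.8, 122.9]
tool_rot: [-0.112, 0.989, -0.093, 0.01]
contact_force: [1.2, 0.2, -2.3]
width: 0.126
grasp_force: 59.7
```

Call:
carry_out([
  [[0,0.23,-0.57,1.6,0,0,0.6],[0,0.23,-0.57,1.6,0,0,0.6],[0,0.23,-0.57,1.6,0,0,0.6],[0,0.23,-0.57,1.6,0,0,0.6],[0,0.23,-0.57,1.6,0,0,0.6],[0,0.23,-0.57,1.6,0,0,0.6],[0,0.23,-0.57,1.6,0,0,0.6],[0,0.23,-0.57,1.6,0,0,0.6]],
])

```text
t: 16.5
tool_pos: [585.7, 49.5, 160.1]
tool_rot: [-0.221, 0.971, -0.091, 0.021]
contact_force: [-0.1, -1.0, -4.6]
width: 0.129
grasp_force: 59.7
```

Call:
carry_out([
  [[0,0.23,-0.57,1.6,0,0,0.6],[0,0.23,-0.57,1.6,0,0,0.6],[0,0.23,-0.57,1.6,0,0,0.6],[0,0,0,0,0,0,0.6],[0,0,0,0,0,0,0.6],[0,0,0,0,0,0,0.6],[0,0,0,0,0,0,0.6],[0,0,0,0,0,0,0.6]],
])

```text
t: 17.5
tool_pos: [583.2, 36.5, 172.0]
tool_rot: [-0.261, 0.961, -0.09, 0.024]
contact_force: [-0.1, -1.0, -3.1]
width: 0.127
grasp_force: 59.7
```

Run:
```python
from h import *
to([596,101.5,78]); lift(-1,1)
prof('wrist',30.4,1); prof('scene',30.4,1)
save(viewer.camera('wrist')[0],'w4.png')
```

```text
t 17.5 pos [583.2  36.5 172. ] shift cm [ 0.06 -0.96 11.46] turn [-3.04e+01  3.00e-02  3.00e-02] width 0.127 F [-0.1 -1.  -3.1] grip 59.7
rel 137.8 172.0 row [ 0.    -0.211  0.578] [-1.6 -0.   0. ]
wrist +y -68:3(306) -20:-0(158) -12:-0(389) -4:-1(301) 4:0(596) 12:-1(756) 20:-0(410) 28:-0(427) 36:-1(394) 44:0(606) 52:-1(686) 60:-0(420) 68:-0(481) 76:-0(182) 84:-0(80)
wrist -y -44:-69(12) -36:-71(24) -28:22(31) -20:22(351) -12:21(821) -4:22(632) 4:1(1167) 12:-1(1502) 20:21(789) 28:21(945) 36:21(838) 44:20(1190) 52:-1(1394) 60:21(1023) 68:0(1387) 76:0(1391) 84:0(1381) 92:22(700)
scene +y -92:11(35) -84:13(46) -76:13(50) -68:8(37) -20:-82(12) -12:10(16) -4:-2(37) 4:0(38) 12:-2(31) 20:-10(10) 28:-1(15) 36:15(43) 44:1(41) 52:-3(32) 60:-10(11) 76:-1(10) 84:-2(13) 92:-30(14)
scene -y -100:67(17) -92:11(31) -84:14(42) -76:12(42) -68:7(30) -12:-1(11) -4:-2(34) 4:0(32) 12:-2(25) 20:-9(11) 28:-1(11) 36:-2(30) 44:-1(28) 52:-2(25) 60:-9(12)
```

View pics/w4.png

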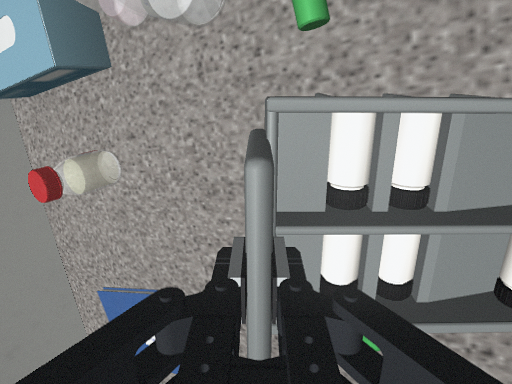

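The pockets are still full: (350,150), (415,150), (340,260) and (398,260). The run-out is empty and the spares are in the channel at x≈-80, one of them visible at (507,275). I'll lower the board smoothly.

Call:
carry_out([
  [[0,-0.21,0.575,-1.6,0,0,0.6],[0,-0.21,0.575,-1.6,0,0,0.6],[0,-0.21,0.575,-1.6,0,0,0.6],[0,-0.21,0.575,-1.6,0,0,0.6],[0,-0.21,0.575,-1.6,0,0,0.6],[0,-0.21,0.575,-1.6,0,0,0.6],[0,-0.21,0.575,-1.6,0,0,0.6],[0,-0.21,0.575,-1.6,0,0,0.6]],
])

```text
t: 18.65
tool_pos: [589.9, 70.7, 137.4]
tool_rot: [-0.152, 0.984, -0.092, 0.014]
contact_force: [-1.0, 1.2, -2.9]
width: 0.124
grasp_force: 59.8
```

Call:
carry_out([
  [[0,-0.21,0.575,-1.6,0,0,0.6],[0,-0.21,0.575,-1.6,0,0,0.6],[0,-0.21,0.575,-1.6,0,0,0.6],[0,-0.21,0.575,-1.6,0,0,0.6],[0,-0.21,0.575,-1.6,0,0,0.6],[0,-0.21,0.575,-1.6,0,0,0.6],[0,-0.21,0.575,-1.6,0,0,0.6],[0,0,0,0,0,0,0.6]],
])

```text
t: 19.65
tool_pos: [593.8, 93.3, 100.9]
tool_rot: [-0.055, 0.994, -0.092, 0.005]
contact_force: [0.4, 0.9, -0.2]
width: 0.125
grasp_force: 60.0
```

Run:
```python
from h import *
to([596.3,103.7,79.6])
```

```text
t 19.65 pos [593.8  93.3 100.9] shift cm [ 0.05 -0.82  2.23] turn [-6.32  0.04  0.1 ] width 0.125 F [ 0.4  0.9 -0.2] grip 60.0
```

Call:
carry_out([
  [[0,-0.21,0.57,-1.6,0,0,0.6],[0,-0.21,0.57,-1.6,0,0,0.6],[0,-0.21,0.57,-1.6,0,0,0.6],[0,-0.2,0.54,-1.5,0,0,0.6],[0,0,0,0,0,0,0.6],[0,0,0,0,0,0,3],[0,0,0,0,0,0,3],[0,0,0,0,0,0,3]],
])

```text
t: 20.65
tool_pos: [595.9, 102.4, 79.8]
tool_rot: [-0.001, 0.996, -0.093, 0.0]
contact_force: [-0.7, -0.1, 0.3]
width: 0.349
grasp_force: 0.0
```

Call:
carry_out([
  [[0,0,-2,0,0,0,3],[0,0,-4,0,0,0,3],[0,0,-4,0,0,0,3],[0,2,-4,0,0,0,3],[0,2,-4,0,0,0,3],[0,2,0,0,0,0,3],[0,2,0,0,0,0,3],[0,0,0,0,0,0,3]],
])

```text
t: 21.65
tool_pos: [579.9, 22.2, 258.2]
tool_rot: [-0.0, 0.996, -0.094, -0.001]
contact_force: [-0.6, -0.3, -0.2]
width: 0.35
grasp_force: 0.0
```

Run:
```python
from h import *
to([596.3,103.7,79.6])
prof('wrist',0,1)
save(viewer.camera('wrist')[0],'w5.png')
```

```text
t 21.65 pos [579.9  22.2 258.2] shift cm [ 0.12 -8.3  17.87] turn [-0.04  0.14 -0.11] width 0.35 F [-0.6 -0.3 -0.2] grip 0.0
wrist +y -100:68(247) -92:13(174) -84:15(269) -76:14(325) -68:7(377) -60:-8(272) -52:-6(285) -44:-4(278) -36:-3(292) -28:-1(297) -20:1(304) -12:1(234) -4:0(230) 4:1(259) 12:-0(217) 20:1(293) 28:1(280) 36:0(250) 44:1(248) 52:-0(213) 60:1(204) 68:1(313) 76:1(321) 84:1(318) 92:23(307)
wrist -y -100:68(345) -92:22(229) -84:15(363) -76:14(430) -68:8(513) -60:-7(376) -52:-6(380) -44:-4(387) -36:-2(390) -28:-0(393) -20:1(402) -12:14(315) -4:22(335) 4:263(398) 12:21(339) 20:1(387) 28:1(381) 36:263(421) 44:12(346) 52:1(317) 60:22(289) 68:1(418) 76:2(412) 84:1(413) 92:23(401)
```

View pics/w5.png

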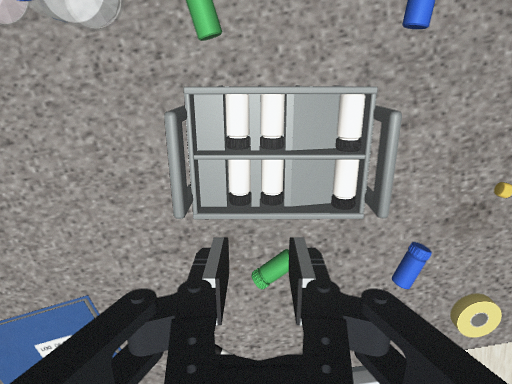

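The board is flat, with four vials in the pockets at (237,120), (272,120), (240,180) and (271,180). The two spares are in the channel at (350,120) and (345,180), and the gripper is clear.

```bash
python3 -c "
from h import *
print(ctrl.hand_in())"
```

```text
the job is handed in; nothing more can be done
None
```

I handed the job in with four vials in the pockets, the two spares in the channel, and the board flat on the worktop. The final wrist picture and depth readings showed this, but the hand-in call gave no verdict.

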